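Pay one chip into the dish on the lazy susan

TASK

Turn the lazy susan by its upright steel stud, without touching the dish, until the white ceramic dish stands centred under the mouth of the chip dispenser. Then press the dispenser's plunger head slowly down until you feel it hit its stop, hold it there for a moment without leaning hard on it, and let it come fully up again, so that exactly one chip drops into the dish. Do not touch the chips, knock anything over or shift the other things on the table.

Things in the scene. Friction and masses are not known exactly. Their poses are not given: they have to be found in the camera images.
- susan: Lazy susan: clear acrylic disc, 330 mm across and 8 mm thick, on a round grey foot. Its origin is on the turning axis (vertical) at the underside of the disc, 25 mm above the table; the disc's top is 33 mm above the table. It turns freely both ways against light friction (under 1 N at the stud) and stays where it is left. Its x axis points away from the stud.
- stud_top (a point): Centre of the top of the upright steel stud fixed on the disc, 16 mm across and 45 mm tall above the disc (top 78 mm above the table), 135 mm from the turning axis. Push it sideways to turn the disc; at least 80 mm is clear on both sides of it along the rim.
- dish_center (a point): Centre (half-way up) of the round white ceramic dish, 100 mm across at the rim, 26 mm tall, wall 4 mm, standing loose on the disc about 108 mm from the turning axis, to one side or the other of the dispenser; it rides with the disc.
- dispenser: Fixed grey plastic chip dispenser, 60 mm wide, 138 mm long, standing beside the disc. Its origin is on the table straight under the centre of its chip magazine; its x axis points from the mouth to the back (away from the lazy susan), z up. The nose overhangs the disc, its underside 78 mm above the table, so dish (rim at 59 mm) and disc pass beneath. The open clear magazine in front is 116 mm tall, 49 mm square; the housing behind it is 104 mm tall.
- mouth (a point): Point in front of the dispenser's nose, 84 mm above the table and 50 mm in front of the magazine's centre, below which the chip falls: the dish's centre belongs under it, about 108 mm from the turning axis.
- head_top (a point): Centre of the top of the round black plunger head, 34 mm across and 12 mm thick, 160 mm above the table at rest and 58 mm behind the magazine's centre. It goes straight down.
- plunger (a joint): How far the head is pressed down, m: 0 at rest (up). The spring resists with 2 N, low down 5 N, and lifts the head again. A hidden screw sets the stop anew each time, 21 to 30 mm down: felt as a sharp rise past 8 N, hard and without give. Press slowly, within 20 mm/s: over 40 N, even a knock onto the stop, damages it. After some 20 mm the bottom chip is out; each further stroke would pay out another.
- chip0_center (a point): Centre of the bottom chip in the magazine, the one that is paid out: white plastic, 40 mm across, 5 mm thick.
- chip1_center (a point): Centre of the second chip, same size, lying on the bottom one; it must stay in the magazine (it sinks one chip thickness).
- chip2_center (a point): Centre of the third chip, same size; stays in the magazine.
- chip3_center (a point): Centre of the top chip, same size; stays in the magazine.
- dice_cup_center (a point): Centre of the red plastic dice cup, 64 mm across, 75 mm tall, loose on the disc near its middle.
- chip_stack_center (a point): Centre of a stack of chips, 40 mm across, 30 mm tall, loose on the disc on the other side of the dispenser from the dish.
- tile_rack_center (a point): Centre of the small stainless steel tile rack, 90 mm long, 25 mm wide, 22 mm tall, loose on the disc between the middle and the stud.
- mug: White tea mug, 76 mm across, 85 mm tall, on the table to the left; origin at its underside.
- remote: Black remote control, 160 x 45 x 18 mm, lying on the table in front to the right; origin at its underside.
There are look-alikes about, which are no part of the job. Of the things that look like the part that bears dish_center, the smaller one is meant. There is more than one size of the dispenser; the job needs the larger.

How it is judged:
On the way, in this order (a step that is already met when the one before it is completed fails the run):
1. the dish stands still under the mouth of the dispenser (horizontal distance between dish_center and mouth below 0.022 m and value of joint plunger below 0.003 m and angular speed of susan below 0.1 rad/s), for 0.2 s.
2. the plunger head is pressed onto its stop (over 8 N) and held there for a moment (value of joint plunger above 0.0195 m and contact force between plunger and the fingers above 8 N), for 0.15 s.
At the end, for the whole second after the job is handed in: Bottom chip at rest in the dish (within 36 mm of its axis, below the rim), other three chips still in the magazine (moved under 12 mm), plunger up (within 2 mm), dish upright on the still lazy susan within 30 mm of the point under the mouth (horizontal distance between chip0_center and dish_center below 0.036 m and z of chip0_center in the frame of dish_center between -0.012 and 0.013 m and distance of each of chip1_center, chip2_center, chip3_center from where it was at the start of the episode below 0.012 m and value of joint plunger below 0.002 m and horizontal distance between dish_center and mouth below 0.03 m and angle between dish_center's own z axis and vertical below 0.1 rad and height (world z) of dish_center between 0.042 and 0.05 m and linear speed of chip0 below 0.02 m/s and angular speed of susan below 0.05 rad/s); the robot touches nothing.
It fails at once if the dish is touched by the robot (contact force between dish and the arm above 0.5 N or contact force between dish and the fingers above 0.5 N).
It fails at once if a chip of the dispenser is touched by the robot (contact force between any of chip0, chip3, chip1, chip2 and the fingers above 0.5 N).
It fails at once if the plunger is pressed with more than 40 N (contact force between plunger and the fingers above 40 N).
It fails at once if a thing on the lazy susan is tipped or knocked off (angle between any of dice_cup_center, chip_stack_center, tile_rack_center's own z axis and vertical above 0.4 rad or height (world z) of dice_cup_center below 0.05 m or height (world z) of chip_stack_center below 0.035 m or height (world z) of tile_rack_center below 0.03 m).
It fails at once if the mug or the remote control is shifted by more than 30 mm (distance of any of mug, remote from where it was at the start of the episode above 0.03 m).
It also fails if it takes over 51 s, if anything falls off the work surface, if the arm or the gripper's body presses on something with over 40 N, if the wrist force passes 120 N, or if a joint passes its speed limit or range.

ROBOT

A 6-joint arm with a two-finger parallel gripper is mounted at the origin on the work surface. World frame = base frame: x ahead of the robot, y to its left, z up, the work surface at z = 0. Lengths are in m, angles in rad, forces in N, time in s.
With the tool pointing down it reaches from about 0.375 to 0.975 m from the base axis. Payload 3.8 kg.
Tool frame: the origin (TCP) lies where the fingers leave the gripper's body, on its centre line; the fingertips stand 73 mm ahead of it and the grasp point (between the pads) lies 54 mm ahead of it (nose_length is the distance from the TCP to the fingertips, in m); z points along the fingers, y is the line along which they close (so a half turn about z gives the same grasp; the last joint's range is limited). The gripper opens to 85 mm and grips with 20 to 120 N. Pads are 22 mm wide; open, the fingers measure 114 mm over their backs; the gripper's body (76 mm by 85 mm) begins 54 mm behind the grasp point. The pads swing forward as they close: fully open they stand 13 mm farther back than shut.
Start: joints at [-1.369, 0.264, 1.604, -0, 1.274, -0.037], TCP at [0.16, -0.656, 0.304] pointing down, gripper open.
Joint ranges: [-2.63, 2.63], [-0.94, 2.18], [0.31, 2.57], [-1.31, 4.45], [0, 2.66], [-2.55, 2.55]. Speed limits (rad/s): [2.57, 2.57, 3.14, 3.14, 3.14, 3.14].

INTERFACE

Orientations are given as a rotation vector (axis times angle).
In Python, from workcell import read_state, read_camera, calibration, finish_job, look_for, cut_out, tip_of, nose_length gives the robot as it stands.
- The arm moves only by the tool step_arm, never from a script. Its argument "targets" is a list of rows, each a list of 3 entries, a list of its own where there are three numbers: the turn, a rotation vector about the tool's x, y, z in rad, then the shift along the tool's x, y, z in mm, then the finger opening in mm, from 0 to 85.4. In form: [[[ax, ay, az], [x, y, z], grip], ...]. A call has 1 to 5 rows; each row shifts and turns the commanded pose from where the row before left it, along the tool's axes as they then stand; what a row does not reach is not made up. A row lasts 1/12 s, in which the tool goes at most 41.7 mm and 7.16 degrees, less where a joint would pass 70% of its speed; a pose out of reach is approached as far as the arm can. A call with a gripper value outside its range is refused whole. The fingers move at their own pace and stop on an object; "grip_force" is the grip in N (left out, the last holds). Time passes only in rows, so rows that do not move let the fingers close. It gives the time, the measured TCP pose, the force, the opening and the grip force at its end, in the units of the state.
- read_state(): the state, without advancing time (a new reading comes with each control period).
- read_camera(name): name is "scene" or "top"; returns the picture (400x640x3 uint8, red, green, blue); there is no depth.
- calibration(name): a dict with "camera_matrix" (3x3 intrinsics, pixels), "R" (3x3) and "t" (3): a world point X has camera coordinates R X + t. Camera axes: x right, y down, z forward; pixel columns grow to the right and rows downward; lengths in m; the calibration is good to about 2 mm. A picture is of the moment at which its call begins. calibration takes no time and is no camera call.
- finish_job(): hands the job in; it is judged then, once.
Trained networks look in the newest picture that a camera, given by its name, has taken for a name from the list of things; names that differ only in an ending like _2 or _b are one class to them, and where a whole thing is asked for, a point or a joint stands for the part that bears it (a point fixed in the world has none). Each returns a list of dicts, best first, with "score" (0 to 1); they miss things now and then, are a little off and sometimes report something else, mostly with a low value. They report only what shows in the picture. A call takes as long as a camera call. They do not tell look-alikes from the thing itself.
- look_for(camera, query): "extent" ([left, top, right, bottom] in pixels, round what is visible of it).
- cut_out(camera, query): "region" (400x640 bool, what is visible of it) and "extent" ([left, top, right, bottom] in pixels, round what is visible of it).
- tip_of(camera, query): "at" ([row, column] in pixels: a listed point, or the origin of a listed thing).
The state is a dict: "time": time; "q": joint angles; "joint_vel": joint speeds; "joint_torque": joint torques, N m; "tool_pos": TCP position; "tcp_rot": TCP orientation; "wrist_force": force on the tool from outside, world axes, zero at the start; "torque": the same for the moment, N m; "width": opening from 0.0 (shut) to 1.0 (fully open); "grip_force": force on a finger pad.
Only numpy, scipy, OpenCV 4.12 (cv2) and the standard library are available. Lean on these libraries where they do the work, as an engineer would, in place of code of your own. Each camera call takes 0.05 s, during which the arm holds its last target. There are 200 camera calls.

## Working session

There is one attempt and no reset: what is moved stays moved. The work goes in short steps, Python scripts to look and compute and a tool call to move; the robot and the scene stay as the last step left them, time stands still between calls to the robot, and variables do not carry over. Pictures are saved under pics/ and viewed, at most 10 in all, crops included, and the job is handed in when it is done.

Besides the shell and the picture viewer there is one more tool, called after "Request:" as name([rows], argument=value, ...), one row to a line, values as JSON. step_arm: Moves the arm, as the interface text tells. Its arguments: {"type":"object","properties":{"targets":{"type":"array","items":{"type":"array"}},"grip_force":{"type":"number"}},"required":["targets"]}

```bash
mkdir -p pics; ls
cat > h.py <<'E'
import numpy as np, cv2
from workcell import *
def ray(cam,rc):
    c=calibration(cam);K=np.array(c["camera_matrix"]);R=np.array(c["R"]);t=np.array(c["t"]).ravel()
    d=R.T@np.linalg.solve(K,[rc[1],rc[0],1.]);o=-R.T@t
    return o,d
def atz(cam,rc,z):
    o,d=ray(cam,rc);return o+d*(z-o[2])/d[2]
def proj(cam,X):
    c=calibration(cam);p=np.array(c["camera_matrix"])@(np.array(c["R"])@np.array(X)+np.array(c["t"]).ravel());return p[1]/p[2],p[0]/p[2]
E
python3 - <<'E'
from h import *
for c in("scene","top"):
    im=read_camera(c);cv2.imwrite(f"pics/{c}0.png",im[:,:,::-1])
    o,d=ray(c,(200,320));print(c,o.round(3),d.round(3))
Z=dict(susan=.025,stud_top=.078,dish_center=.046,dispenser=0,mouth=.084,head_top=.16,dice_cup_center=.07,chip_stack_center=.048,tile_rack_center=.044,mug=0,remote=0)
for n,z in Z.items():
    for c in("scene","top"):
        for r in tip_of(c,n)[:3]:
            print(n,c,round(r["score"],2),np.round(r["at"]),atz(c,r["at"],z).round(3))
s=read_state();print(s["time"],s["tool_pos"],s["tcp_rot"],s["wrist_force"])
E
```

```text
pics
scene [0.792 0.51  1.014] [-0.266 -0.461 -0.846]
top [0.272 0.024 1.248] [ 0.209  0.006 -0.978]
stud_top scene 0.56 [144. 262.] [ 0.542 -0.247  0.078]
stud_top top 0.82 [194. 417.] [ 0.536 -0.234  0.078]
dish_center scene 0.72 [219. 254.] [ 0.666 -0.058  0.046]
dish_center scene 0.65 [292. 363.] [0.533 0.256 0.046]
dish_center top 0.83 [200. 243.] [0.532 0.246 0.046]
dish_center top 0.77 [153. 352.] [ 0.666 -0.061  0.046]
dispenser scene 0.95 [241. 310.] [0.563 0.053 0.   ]
dispenser scene 0.9 [320. 295.] [0.7   0.217 0.   ]
dispenser top 0.64 [189. 371.] [ 0.571 -0.116  0.   ]
dispenser top 0.63 [151. 263.] [0.691 0.199 0.   ]
dispenser top 0.58 [194. 317.] [0.558 0.04  0.   ]
mouth scene 0.86 [291. 282.] [0.7   0.169 0.084]
mouth scene 0.64 [205. 294.] [ 0.565 -0.018  0.084]
mouth top 0.7 [142. 270.] [0.688 0.167 0.084]
mouth top 0.69 [184. 335.] [ 0.565 -0.01   0.084]
mouth top 0.31 [189. 372.] [ 0.549 -0.109  0.084]
head_top scene 0.61 [314. 299.] [0.701 0.259 0.16 ]
head_top scene 0.55 [227. 319.] [0.564 0.105 0.16 ]
head_top top 0.68 [179. 289.] [0.562 0.108 0.16 ]
head_to
[... 203 characters left out ...]
 -0.021  0.07 ]
dice_cup_center top 0.76 [184. 362.] [ 0.568 -0.084  0.07 ]
chip_stack_center scene 0.52 [200. 316.] [ 0.498 -0.022  0.048]
chip_stack_center top 0.45 [214. 345.] [ 0.489 -0.036  0.048]
tile_rack_center scene 0.69 [176. 275.] [ 0.554 -0.154  0.044]
tile_rack_center top 0.72 [191. 386.] [ 0.552 -0.154  0.044]
mug scene 0.97 [317. 436.] [0.407 0.388 0.   ]
mug top 0.6 [245. 196.] [0.414 0.383 0.   ]
remote scene 0.71 [221. 310.] [0.532 0.001 0.   ]
remote scene 0.63 [103. 298.] [ 0.341 -0.406  0.   ]
remote top 0.68 [266. 477.] [ 0.344 -0.408  0.   ]
1.2 [ 0.15969306 -0.65580191  0.30386859] [-3.11913760e+00 -3.74258903e-01 -4.57333262e-05] [ 0.55722499  0.53948738 -0.02540165]
```

Run:
```python
import cv2
for c,(a,b,l,r) in dict(scene=(80,360,200,480),top=(80,290,170,450)).items():
    im=cv2.imread(f"pics/{c}0.png")[a:b,l:r];cv2.imwrite(f"pics/{c}0c.png",cv2.resize(im,None,fx=800/(r-l) if c=="top" else 2.14,fy=800/(r-l) if c=="top" else 2.14,interpolation=2))
```

```text
(no output)
```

View pics/scene0c.png

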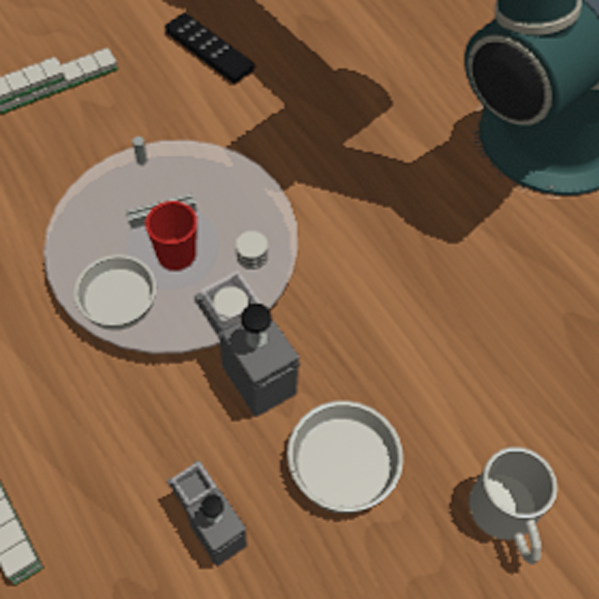

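View pics/top0c.png

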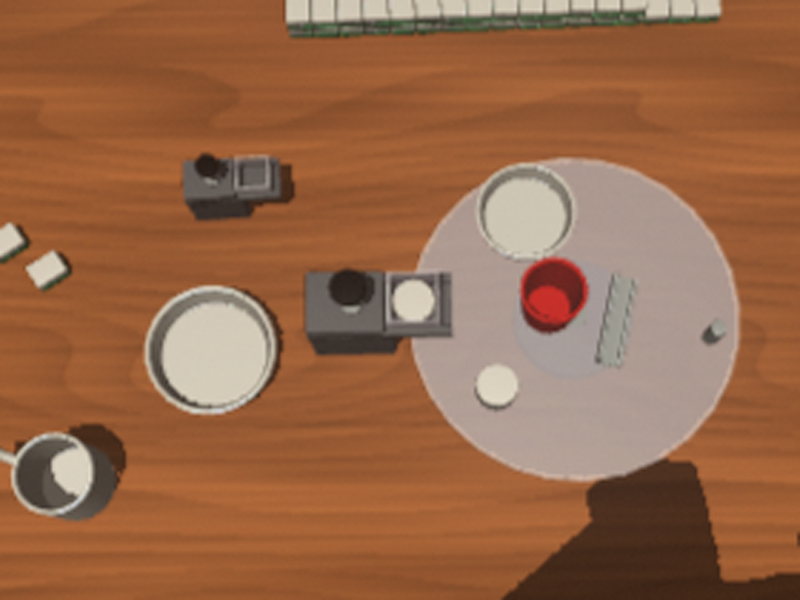

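The meant dish is the smaller one, on the disc (top px row 153, col 352). The bigger bowl at (200,243) stands on the table. The meant dispenser is the larger one beside the disc (top px 194,317). The smaller one at (151,263) is a look-alike. Next I fit the disc circle and refine the points.

Run:
```python
from h import *
from scipy.optimize import least_squares
pts=[]
for c in("top","scene"):
    read_camera(c)
    for r in cut_out(c,"susan")[:2]: print(c,"susan",r["score"],r["extent"])
    rs=cut_out(c,"susan")
    if rs:
        m=rs[0]["region"].astype(np.uint8);h=cv2.convexHull(np.vstack([k.reshape(-1,2) for k in cv2.findContours(m,0,1)[0]])).reshape(-1,2)
        P=np.array([atz(c,(y+0.,x+0.),.033)[:2] for x,y in h])
        f=least_squares(lambda p:np.hypot(*(P-p[:2]).T)-p[2],[.56,-.11,.165],loss="soft_l1",f_scale=.002)
        print(c,"circle",f.x.round(4),np.abs(f.fun).max())
    for n,z in(("dish_center",.059),("stud_top",.078),("head_top",.16),("dice_cup_center",.108)):
        for r in cut_out(c,n)[:2]:
            e=r["extent"];mid=((e[1]+e[3])/2,(e[0]+e[2])/2);print(c,n,round(r["score"],2),e,atz(c,mid,z).round(3))
    for h in[(.564,.106,.16),(.564,-.002,.084),(.564,-.11,.033)]:print(c,h,np.round(proj(c,h),1))
# color-based disc in top
im=read_camera("top").astype(int)
m=((abs(im[:,:,0]-im[:,:,2])<45)&(im.sum(2)>330)).astype(np.uint8);m[:,:305]=0;m[:125]=0;m[260:]=0;m[:,440:]=0
h=cv2.convexHull(np.argwhere(m)[:,::-1].astype(np.int32)).reshape(-1,2)
P=np.array([atz("top",(y,x),.033)[:2] for x,y in h])
f=least_squares(lambda p:np.hypot(*(P-p[:2]).T)-p[2],[.56,-.11,.165],loss="soft_l1",f_scale=.002);print(f.x,len(h))
```

```text
top susan 0.64 [315.6, 132.1, 429.4, 250.8]
top susan 0.61 [337.7, 205.0, 353.4, 221.6]
top circle [ 0.5604 -0.1119  0.1634] 0.0018814655566292415
top dish_center 0.72 [217.7, 177.3, 268.1, 225.2] [0.526 0.244 0.059]
top dish_center 0.62 [337.2, 137.7, 371.1, 171.8] [ 0.656 -0.067  0.059]
top stud_top 0.77 [312.7, 134.8, 429.1, 245.6] [ 0.548 -0.108  0.078]
top head_top 0.66 [287.2, 174.8, 297.6, 187.0] [0.556 0.1   0.16 ]
top head_top 0.32 [314.3, 135.4, 428.5, 247.7] [ 0.525 -0.1    0.16 ]
top dice_cup_center 0.73 [353.0, 170.6, 375.6, 196.4] [ 0.559 -0.088  0.108]
top (0.564, 0.106, 0.16) [177.8 290.2]
top (0.564, -0.002, 0.084) [184.5 332. ]
top (0.564, -0.11, 0.033) [188.4 369.8]
scene susan 0.86 [216.9, 143.4, 341.7, 245.2]
scene circle [ 0.5645 -0.1063  0.1645] 0.015855690594830107
scene dish_center 0.89 [337.0, 267.7, 393.1, 321.4] [0.536 0.268 0.059]
scene dish_center 0.63 [234.2, 201.6, 273.5, 236.2] [ 0.669 -0.05   0.059]
scene stud_top 0.83 [219.0, 142.0, 344.4, 245.6] [ 0.575 -0.069  0.078]
scene head_top 0.67 [315.6, 221.4, 327.6, 237.6] [0.562 0.115 0.16 ]
scene dice_cup_center 0.56 [268.6, 173.6, 293.9, 207.5] [ 0.578 -0.06   0.108]
scene dice_cup_center 0.54 [235.0, 203.1, 271.1, 233.3] [ 0.676 -0.024  0.108]
scene (0.564, 0.106, 0.16) [227.  318.7]
scene (0.564, -0.002, 0.084) [209.5 297.5]
scene (0.564, -0.11, 0.033) [190.4 279.5]
[ 0.55982726 -0.11013471  0.16292555] 35
```

```bash
cat >> h.py <<'E'
def pose():
    s=read_state();R=cv2.Rodrigues(np.array(s["tcp_rot"]))[0];return np.array(s["tool_pos"]),np.arctan2(R[1,1],R[0,1]),R
def plan(way,n,g):
    """way: list of (x,y,z,phi_deg); n rows each; printed as rows of 5"""
    p,f,R=pose();rows=[]
    for w,k in zip(way,n):
        q=np.array(w[:3]);F=np.radians(w[3]);p0,f0=p.copy(),f
        for i in range(1,k+1):
            d=p0+(q-p0)*i/k-p;df=f0+(F-f0)*i/k-f
            rows.append([[0,0,round(-df,3)],[round(v,1) for v in 1e3*np.array([-np.sin(f)*d[0]+np.cos(f)*d[1],np.cos(f)*d[0]+np.sin(f)*d[1],-d[2]])],g]);p=p+d;f+=df
    for i in range(0,len(rows),5):print(rows[i:i+5])
E
python3 - <<'E'
from h import *
p,f,R=pose();print(p,np.degrees(f),R.round(3),nose_length() if callable(nose_length) else nose_length)
plan([(.539,-.244,.20,-9.6)],[15],60)
E
```

```text
[ 0.15965005 -0.65584053  0.30389441] -76.31700282008858 [[ 0.972  0.237  0.   ]
 [ 0.237 -0.972 -0.   ]
 [ 0.     0.    -1.   ]] 0.0726
[[[0, 0, np.float64(-0.078)], [np.float64(31.1), np.float64(-20.7), np.float64(6.9)], 60], [[0, 0, np.float64(-0.078)], [np.float64(32.6), np.float64(-18.2), np.float64(6.9)], 60], [[0, 0, np.float64(-0.078)], [np.float64(33.9), np.float64(-15.6), np.float64(6.9)], 60], [[0, 0, np.float64(-0.078)], [np.float64(35.0), np.float64(-13.0), np.float64(6.9)], 60], [[0, 0, np.float64(-0.078)], [np.float64(35.9), np.float64(-10.2), np.float64(6.9)], 60]]
[[[0, 0, np.float64(-0.078)], [np.float64(36.6), np.float64(-7.4), np.float64(6.9)], 60], [[0, 0, np.float64(-0.078)], [np.float64(37.1), np.float64(-4.5), np.float64(6.9)], 60], [[0, 0, np.float64(-0.078)], [np.float64(37.3), np.float64(-1.7), np.float64(6.9)], 60], [[0, 0, np.float64(-0.078)], [np.float64(37.3), np.float64(1.2), np.float64(6.9)], 60], [[0, 0, np.float64(-0.078)], [np.float64(37.1), np.float64(4.1), np.float64(6.9)], 60]]
[[[0, 0, np.float64(-0.078)], [np.float64(36.7), np.float64(7.0), np.float64(6.9)], 60], [[0, 0, np.float64(-0.078)], [np.float64(36.0), np.float64(9.8), np.float64(6.9)], 60], [[0, 0, np.float64(-0.078)], [np.float64(35.1), np.float64(12.6), np.float64(6.9)], 60], [[0, 0, np.float64(-0.078)], [np.float64(34.1), np.float64(15.3), np.float64(6.9)], 60], [[0, 0, np.float64(-0.078)], [np.float64(32.8), np.float64(17.9), np.float64(6.9)], 60]]
```

Request:
step_arm([
  [[0,0,-0.078],[31,-21,7],60],
  [[0,0,-0.078],[33,-18,7],60],
  [[0,0,-0.078],[34,-16,7],60],
  [[0,0,-0.078],[35,-13,7],60],
  [[0,0,-0.078],[36,-10,7],60],
])

```text
time: 2.37
tool_pos: [0.2872, -0.5167, 0.2687]
tcp_rot: [2.986, 0.976, 0.0]
wrist_force: [0.9, -1.0, 0.7]
width: 0.701
grip_force: 0.0
```

Request:
step_arm([
  [[0,0,-0.078],[37,-7,7],60],
  [[0,0,-0.078],[37,-5,7],60],
  [[0,0,-0.078],[37,-2,7],60],
  [[0,0,-0.078],[37,1,7],60],
  [[0,0,-0.078],[37,4,7],60],
])

```text
time: 2.78
tool_pos: [0.4128, -0.3788, 0.2339]
tcp_rot: [2.739, 1.537, 0.0]
wrist_force: [0.2, 0.1, -0.6]
width: 0.704
grip_force: 0.0
```

Request:
step_arm([
  [[0,0,-0.078],[37,7,7],60],
  [[0,0,-0.078],[36,10,7],60],
  [[0,0,-0.078],[35,13,7],60],
  [[0,0,-0.078],[34,15,7],60],
  [[0,0,-0.078],[33,18,7],60],
])

```text
time: 3.2
tool_pos: [0.5393, -0.2407, 0.1989]
tcp_rot: [2.389, 2.039, 0.0]
wrist_force: [0.0, -0.8, 0.7]
width: 0.696
grip_force: 0.0
```

```bash
sed -i 's/round(-df,3)/float(round(-df,3))/;s/\[round(v,1) for/[float(round(v,1)) for/' h.py
python3 - <<'E'
from h import *
p,f,R=pose();print(p,np.degrees(f),R[:,2])
for c in("top","scene"):
    im=read_camera(c);r,q=map(int,proj(c,(.539,-.244,.078)));k=im[r-45:r+45,q-60:q+60,::-1]
    cv2.imwrite(f"pics/{c}1.png",cv2.resize(k,None,fx=4,fy=4))
    for t in tip_of(c,"stud_top"):print(c,t["score"],atz(c,t["at"],.078).round(4))
a=[cv2.imread(f"pics/{c}1.png") for c in("top","scene")];cv2.imwrite("pics/both1.png",np.vstack(a)[:,:][::1][:720][60:660])
E
```

```text
[ 0.53925136 -0.2407125   0.19885472] -9.056869421463276 [ 5.32147053e-04 -3.59359864e-04 -9.99999794e-01]
top 0.72 [ 0.5278 -0.2384  0.078 ]
scene 0.32 [ 0.5063 -0.0128  0.078 ]
```

View pics/both1.png

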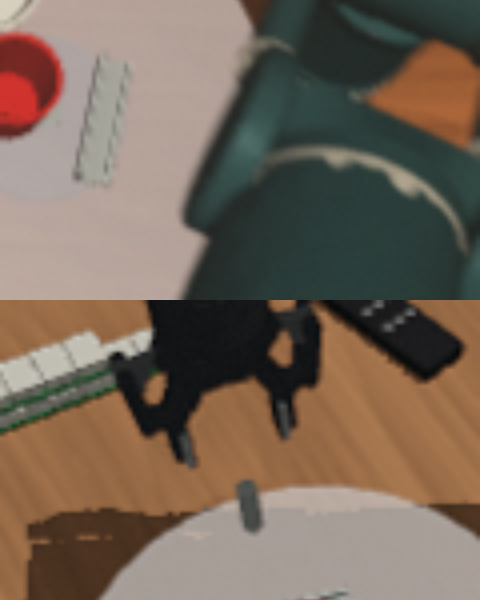

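The scene view shows the stud top within a pixel of where I predicted it, between the open fingers. I'll descend astride it.

Request:
step_arm([
  [[0,0,0],[-3,0,26],60],
  [[0,0,0],[0,0,26],60],
  [[0,0,0],[0,0,25],60],
  [[0,0,0],[0,0,0],30],
  [[0,0,0],[0,0,0],30],
])

```text
time: 3.82
tool_pos: [0.5358, -0.2458, 0.1208]
tcp_rot: [-2.393, -2.03, 0.003]
wrist_force: [0.8, -0.4, 0.2]
width: 0.43
grip_force: 0.0
```

Run:
```python
from h import *
p,f,R=pose();print(p,np.degrees(f),read_state()["wrist_force"],read_state()["width"])
A=np.array([.561,-.111])
a0=np.degrees(np.arctan2(*(p[:2]-A)[::-1]));r=.135;print(a0,np.hypot(*(p[:2]-A)))
# pusher centre leads by play; rotate 60 deg first
w=[]
N=20
for i in range(1,N+1):
    a=a0+60*i/N;w.append((A[0]+r*np.cos(np.radians(a)),A[1]+r*np.sin(np.radians(a)),p[2],np.degrees(f)+60*i/N))
plan(w,[1]*N,30)
```

```text
[ 0.53579431 -0.24578873  0.12075367] -9.403577461673613 [ 0.83377234 -0.43810079  0.15622801] 0.42950276892670464
-100.59205807725365 0.1371252253299916
[[[0, 0, -0.052], [2.2, 7.1, -0.0], 30], [[0, 0, -0.052], [0.0, 7.1, -0.0], 30], [[0, 0, -0.052], [0.0, 7.1, -0.0], 30], [[0, 0, -0.052], [0.0, 7.1, -0.0], 30], [[0, 0, -0.052], [0.0, 7.1, -0.0], 30]]
[[[0, 0, -0.052], [0.0, 7.1, -0.0], 30], [[0, 0, -0.052], [0.0, 7.1, -0.0], 30], [[0, 0, -0.052], [0.0, 7.1, -0.0], 30], [[0, 0, -0.052], [0.0, 7.1, -0.0], 30], [[0, 0, -0.052], [0.0, 7.1, -0.0], 30]]
[[[0, 0, -0.052], [0.0, 7.1, -0.0], 30], [[0, 0, -0.052], [0.0, 7.1, -0.0], 30], [[0, 0, -0.052], [0.0, 7.1, -0.0], 30], [[0, 0, -0.052], [0.0, 7.1, -0.0], 30], [[0, 0, -0.052], [0.0, 7.1, -0.0], 30]]
[[[0, 0, -0.052], [0.0, 7.1, -0.0], 30], [[0, 0, -0.052], [0.0, 7.1, -0.0], 30], [[0, 0, -0.052], [0.0, 7.1, -0.0], 30], [[0, 0, -0.052], [0.0, 7.1, -0.0], 30], [[0, 0, -0.052], [0.0, 7.1, -0.0], 30]]
```

Request:
step_arm([
  [[0,0,-0.03],[2,4,0],30],
  [[0,0,-0.03],[0,4,0],30],
  [[0,0,-0.04],[0,5.5,0],30],
  [[0,0,-0.05],[0,6.8,0],30],
  [[0,0,-0.05],[0,6.8,0],30],
])

```text
time: 4.23
tool_pos: [0.5665, -0.2465, 0.1247]
tcp_rot: [2.173, 2.264, 0.002]
wrist_force: [-1.3, 0.2, -0.7]
width: 0.351
grip_force: 0.3
```

Request:
step_arm([
  [[0,0,-0.052],[0,7,0],30],
  [[0,0,-0.052],[0,7,0],30],
  [[0,0,-0.052],[0,7,0],30],
  [[0,0,-0.052],[0,7,0],30],
  [[0,0,-0.052],[0,7,0],30],
])

```text
time: 4.65
tool_pos: [0.6013, -0.2415, 0.1249]
tcp_rot: [1.861, 2.526, 0.001]
wrist_force: [-0.4, 1.3, -0.1]
width: 0.35
grip_force: 0.3
```

Request:
step_arm([
  [[0,0,-0.052],[0,7,0],30],
  [[0,0,-0.052],[0,7,0],30],
  [[0,0,-0.052],[0,7,0],30],
  [[0,0,-0.052],[0,7,0],30],
  [[0,0,-0.052],[0,7,0],30],
])

```text
time: 5.07
tool_pos: [0.6334, -0.2277, 0.1249]
tcp_rot: [1.517, 2.746, 0.001]
wrist_force: [-0.7, -0.0, 0.4]
width: 0.353
grip_force: 0.3
```

```bash
cat >> h.py <<'E'
def dish():
    for c in("top","scene"):
        im=read_camera(c)
        for t in tip_of(c,"dish_center"):
            X=atz(c,t["at"],.046)
            if X[1]<.15:print(c,round(t["score"],2),X.round(4),np.degrees(np.arctan2(X[1]+.111,X[0]-.561)).round(1))
        for t in cut_out(c,"dish_center"):
            e=t["extent"];X=atz(c,((e[1]+e[3])/2,(e[0]+e[2])/2),.059)
            if X[1]<.15:print(c,"ext",round(t["score"],2),e,X.round(4))
    return
E
python3 - <<'E'
from h import *
p,f,R=pose();print(p,np.degrees(f),read_state()["wrist_force"])
d=p[:2]-[.561,-.111];print(np.degrees(np.arctan2(d[1],d[0])),np.hypot(*d))
dish()
E
```

```text
[ 0.63344159 -0.22768399  0.12492008] 32.16096576196643 [-0.67954695 -0.04307798  0.43416417]
-58.166511800744175 0.1373424154083006
top 0.93 [ 0.6103 -0.0128  0.046 ] 63.3
top ext 0.88 [318.5, 156.0, 353.2, 186.5] [ 0.6082 -0.014   0.059 ]
top ext 0.16 [276.5, 171.5, 328.7, 203.0] [0.5634 0.0791 0.059 ]
scene 0.56 [ 0.6095 -0.0024  0.046 ] 65.9
scene ext 0.65 [263.7, 207.4, 299.5, 242.5] [0.6155 0.0035 0.059 ]
```

Request:
step_arm([
  [[0,0,-0.052],[0,7,0],30],
  [[0,0,-0.052],[0,7,0],30],
  [[0,0,-0.052],[0,7,0],30],
  [[0,0,-0.052],[0,7,0],30],
  [[0,0,-0.052],[0,7,0],30],
])

```text
time: 5.78
tool_pos: [0.659, -0.2057, 0.1221]
tcp_rot: [-1.153, -2.922, 0.0]
wrist_force: [-0.2, 0.2, -0.1]
width: 0.353
grip_force: 0.2
```

Request:
step_arm([
  [[0,0,-0.047],[0,6.5,0],30],
  [[0,0,-0.042],[0,5.5,0],30],
  [[0,0,-0.03],[0,4,0],30],
  [[0,0,-0.018],[0,2.5,0],30],
  [[0,0,0],[0,0,0],30],
])

```text
time: 6.2
tool_pos: [0.6713, -0.1911, 0.1221]
tcp_rot: [0.952, 2.994, 0.0]
wrist_force: [-0.2, -0.3, 0.7]
width: 0.349
grip_force: 0.0
```

Run:
```python
from h import *
p,f,R=pose();print(p,np.degrees(f),read_state()["wrist_force"])
d=p[:2]-[.561,-.111];print(np.degrees(np.arctan2(d[1],d[0])),np.hypot(*d))
dish()
for c in("top","scene"):
    im=read_camera(c)
    for n,z in(("mouth",.084),("head_top",.16),("dispenser",0)):
        for t in tip_of(c,n):print(c,n,round(t["score"],2),atz(c,t["at"],z).round(4))
    r,q=map(int,proj(c,(.563,.03,.08)));k=im[r-50:r+50,q-65:q+65,::-1]
    cv2.imwrite(f"pics/{c}2.png",cv2.resize(k,None,fx=3,fy=3,interpolation=2))
cv2.imwrite("pics/both2.png",np.hstack([cv2.imread(f"pics/{c}2.png") for c in("top","scene")]))
print(proj("top",(.563,.03,.08)),proj("scene",(.563,.03,.08)))
```

```text
[ 0.67127864 -0.19114061  0.12205414] 54.73296033822994 [-0.20741317 -0.33626382  0.6821015 ]
-36.00628577378979 0.13632276156000914
top 0.82 [ 0.5615 -0.0102  0.046 ] 89.7
top ext 0.98 [323.6, 168.3, 351.3, 202.8] [ 0.567  -0.0177  0.059 ]
top ext 0.18 [276.9, 173.0, 331.4, 203.7] [0.5602 0.0748 0.059 ]
scene 0.73 [0.5718 0.004  0.046 ] 84.6
scene ext 0.84 [276.0, 201.4, 310.1, 235.8] [0.5812 0.0024 0.059 ]
top mouth 0.67 [ 0.5601 -0.0118  0.084 ]
top mouth 0.63 [0.6872 0.1639 0.084 ]
top head_top 0.57 [0.5528 0.1014 0.16  ]
top head_top 0.37 [0.6816 0.2297 0.16  ]
top head_top 0.23 [0.3861 0.3326 0.16  ]
top dispenser 0.95 [0.5677 0.0467 0.    ]
top dispenser 0.6 [0.6995 0.2067 0.    ]
scene mouth 0.63 [ 0.5599 -0.0067  0.084 ]
scene mouth 0.63 [0.7032 0.1792 0.084 ]
scene mouth 0.35 [0.4398 0.3994 0.084 ]
scene head_top 0.56 [0.7062 0.2568 0.16  ]
scene head_top 0.53 [0.557  0.1081 0.16  ]
scene dispenser 0.97 [0.5625 0.0572 0.    ]
scene dispenser 0.73 [0.703  0.2137 0.    ]
scene dispenser 0.31 [0.515  0.0304 0.    ]
(np.float64(185.33595485796178), np.float64(320.24154254811714)) (np.float64(219.35744185839752), np.float64(304.09630691642275))
```

View pics/both2.png

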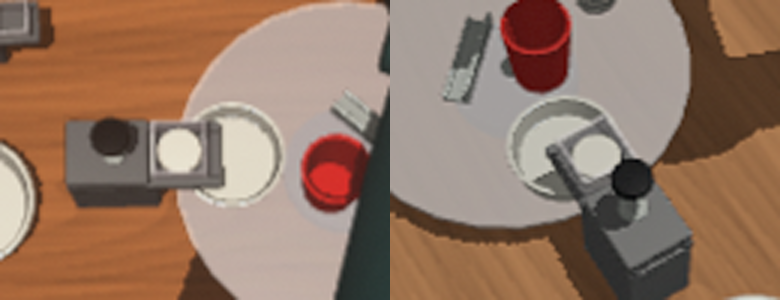

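The dish is centred under the mouth: its rim centre is at about top px (186,332), in line with the nose. I lift off and go over the plunger head of the larger dispenser.

Request:
step_arm([
  [[0,0,0],[0,0,0],50],
  [[0,0,0],[0,0,0],50],
  [[0,0,0],[0,0,-20],50],
  [[0,0,0],[0,0,-40],50],
  [[0,0,0],[0,0,-40],50],
])

```text
time: 7.32
tool_pos: [0.6694, -0.1907, 0.2199]
tcp_rot: [-0.95, -2.988, -0.0]
wrist_force: [1.0, -0.2, 0.8]
width: 0.588
grip_force: 0.0
```

Request:
step_arm([
  [[0,0,0],[0,0,-30],40],
  [[0,0,0],[0,0,0],0],
])

```text
time: 7.48
tool_pos: [0.6751, -0.1925, 0.2619]
tcp_rot: [0.947, 2.98, -0.0]
wrist_force: [1.0, 0.1, 1.0]
width: 0.342
grip_force: 0.0
```

Run:
```python
from h import *
p,f,R=pose();print(p,np.degrees(f))
dish()
plan([(.559,.106,.255,np.degrees(f))],[10],0)
```

```text
[ 0.67510777 -0.19254485  0.26191755] 54.72192357063464
top 0.73 [ 0.5636 -0.0075  0.046 ] 88.6
top 0.48 [ 0.3423 -0.3885  0.046 ] -128.2
top ext 0.78 [319.6, 168.9, 351.1, 204.2] [ 0.5642 -0.0118  0.059 ]
top ext 0.33 [311.3, 135.0, 389.2, 246.6] [ 0.5515 -0.0528  0.059 ]
scene 0.61 [0.5702 0.0054 0.046 ] 85.5
scene ext 0.71 [278.9, 203.4, 308.8, 236.4] [0.5813 0.0068 0.059 ]
[[[0, 0, -0.0], [26.2, 17.8, -0.6], 0], [[0, 0, -0.0], [26.2, 17.8, -0.6], 0], [[0, 0, -0.0], [26.2, 17.8, -0.6], 0], [[0, 0, -0.0], [26.2, 17.8, -0.6], 0], [[0, 0, -0.0], [26.2, 17.8, -0.6], 0]]
[[[0, 0, -0.0], [26.2, 17.8, -0.6], 0], [[0, 0, -0.0], [26.2, 17.8, -0.6], 0], [[0, 0, -0.0], [26.2, 17.8, -0.6], 0], [[0, 0, -0.0], [26.2, 17.8, -0.6], 0], [[0, 0, -0.0], [26.2, 17.8, -0.6], 0]]
```

Request:
step_arm([
  [[0,0,0],[26,18,0],0],
  [[0,0,0],[26,18,0],0],
  [[0,0,0],[26,18,0],0],
  [[0,0,0],[26,18,0],0],
  [[0,0,0],[26,18,0],0],
])

```text
time: 8.2
tool_pos: [0.6154, -0.0416, 0.2496]
tcp_rot: [-0.952, -2.99, 0.001]
wrist_force: [1.1, 0.4, 0.4]
width: 0.001
grip_force: 0.0
```

Request:
step_arm([
  [[0,0,0],[26,18,0],0],
  [[0,0,0],[26,18,0],0],
  [[0,0,0],[26,18,0],0],
  [[0,0,0],[26,18,0],0],
  [[0,0,0],[26,18,0],0],
])

```text
time: 8.62
tool_pos: [0.5612, 0.107, 0.2499]
tcp_rot: [-0.951, -2.991, 0.002]
wrist_force: [0.7, 0.3, 0.4]
width: 0.001
grip_force: 0.0
```

Run:
```python
from h import *
p,f,R=pose();print(p,np.degrees(f),read_state()["wrist_force"],read_state()["width"])
im=read_camera("scene")
for t in tip_of("scene","head_top"):print(round(t["score"],2),np.round(t["at"]),atz("scene",t["at"],.16).round(4))
r,q=map(int,proj("scene",(.559,.106,.19)));print(r,q)
P=proj("scene",p-[0,0,.073]);print("tip px",P)
k=im[r-40:r+40,q-50:q+50,::-1];cv2.imwrite("pics/head.png",cv2.resize(k,None,fx=6,fy=6,interpolation=2))
```

```text
[0.56120112 0.10698073 0.24989543] 54.70726380288094 [0.73231102 0.31025605 0.41328957] 0.001375217337403453
0.4 [227. 321.] [0.5601 0.1092 0.16  ]
0.4 [315. 298.] [0.7029 0.2585 0.16  ]
219 320
tip px (np.float64(223.19489146210432), np.float64(319.90476524067))
```

View pics/head.png

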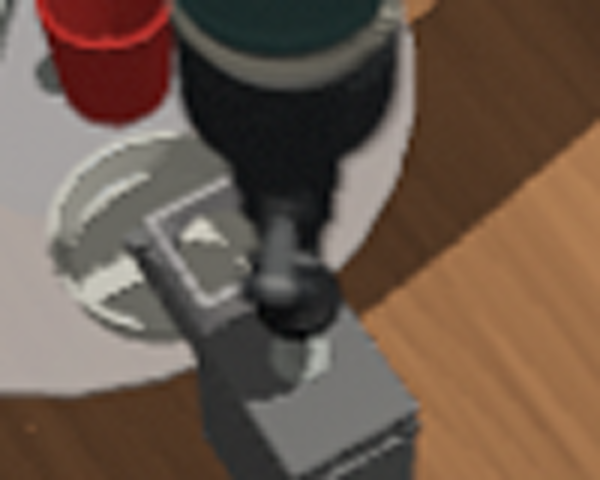

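The fingertips stand right over the black head: near finger px (227,316), head centre px (228,320). I press slowly.

Request:
step_arm([
  [[0,0,0],[0,2,4],0],
  [[0,0,0],[0,0,4],0],
  [[0,0,0],[0,0,2],0],
  [[0,0,0],[0,0,1.5],0],
  [[0,0,0],[0,0,1.5],0],
])

```text
time: 9.13
tool_pos: [0.5642, 0.1064, 0.2381]
tcp_rot: [-0.954, -2.992, 0.001]
wrist_force: [-0.7, 0.1, -0.5]
width: -0.0
grip_force: 0.0
```

Request:
step_arm([
  [[0,0,0],[0,0,1.5],0],
  [[0,0,0],[0,0,1.5],0],
  [[0,0,0],[0,0,1.5],0],
  [[0,0,0],[0,0,1.5],0],
  [[0,0,0],[0,0,1.5],0],
])

```text
time: 9.55
tool_pos: [0.5641, 0.1073, 0.2316]
tcp_rot: [0.952, 2.993, -0.0]
wrist_force: [-1.2, -1.4, 2.2]
width: -0.001
grip_force: 1.3
```

Request:
step_arm([
  [[0,0,0],[0,0,1.5],0],
  [[0,0,0],[0,0,1.5],0],
  [[0,0,0],[0,0,1.5],0],
  [[0,0,0],[0,0,1.5],0],
  [[0,0,0],[0,0,1.5],0],
])

```text
time: 9.97
tool_pos: [0.5642, 0.1073, 0.2241]
tcp_rot: [0.952, 2.993, -0.0]
wrist_force: [-1.3, -2.0, 4.3]
width: -0.001
grip_force: 2.2
```

Request:
step_arm([
  [[0,0,0],[0,0,1.5],0],
  [[0,0,0],[0,0,1.5],0],
  [[0,0,0],[0,0,1.5],0],
  [[0,0,0],[0,0,1.5],0],
  [[0,0,0],[0,0,1.5],0],
])

```text
time: 10.38
tool_pos: [0.5642, 0.1073, 0.2162]
tcp_rot: [0.952, 2.994, -0.0]
wrist_force: [-1.2, -2.2, 3.9]
width: -0.002
grip_force: 2.0
```

Request:
step_arm([
  [[0,0,0],[0,0,1],0],
  [[0,0,0],[0,0,1],0],
  [[0,0,0],[0,0,0.5],0],
])

```text
time: 10.63
tool_pos: [0.5642, 0.1073, 0.2138]
tcp_rot: [0.952, 2.994, -0.0]
wrist_force: [-1.0, -2.9, 4.4]
width: 0.0
grip_force: 2.2
```

Request:
step_arm([
  [[0,0,0],[0,0,0.5],0],
  [[0,0,0],[0,0,0.5],0],
  [[0,0,0],[0,0,0.5],0],
])

```text
time: 10.88
tool_pos: [0.5642, 0.1073, 0.2124]
tcp_rot: [0.952, 2.994, -0.0]
wrist_force: [0.0, -3.2, 4.0]
width: 0.002
grip_force: 2.1
```

Request:
step_arm([
  [[0,0,0],[0,0,0.5],0],
  [[0,0,0],[0,0,0.5],0],
  [[0,0,0],[0,0,0.5],0],
])

```text
time: 11.13
tool_pos: [0.5642, 0.1074, 0.2109]
tcp_rot: [0.952, 2.994, -0.0]
wrist_force: [-0.5, -3.6, 3.5]
width: -0.002
grip_force: 2.1
```

Request:
step_arm([
  [[0,0,0],[0,0,0.5],0],
  [[0,0,0],[0,0,0.5],0],
])

```text
time: 11.3
tool_pos: [0.5641, 0.1074, 0.2099]
tcp_rot: [0.952, 2.994, -0.0]
wrist_force: [0.3, -3.6, 4.1]
width: -0.002
grip_force: 2.2
```

Request:
step_arm([
  [[0,0,0],[0,0,0.5],0],
  [[0,0,0],[0,0,0.5],0],
])

```text
time: 11.47
tool_pos: [0.5641, 0.1074, 0.2089]
tcp_rot: [0.952, 2.994, -0.0]
wrist_force: [0.4, -3.2, 4.4]
width: 0.0
grip_force: 2.2
```

Request:
step_arm([
  [[0,0,0],[0,0,0.5],0],
  [[0,0,0],[0,0,0.5],0],
])

```text
time: 11.63
tool_pos: [0.5641, 0.1074, 0.2079]
tcp_rot: [0.952, 2.994, -0.0]
wrist_force: [-0.3, -3.2, 4.6]
width: -0.004
grip_force: 2.2
```

Request:
step_arm([
  [[0,0,0],[0,0,0.5],0],
  [[0,0,0],[0,0,0.5],0],
])

```text
time: 11.8
tool_pos: [0.5642, 0.1074, 0.2074]
tcp_rot: [0.952, 2.994, -0.0]
wrist_force: [-2.3, -3.4, 10.5]
width: 0.001
grip_force: 5.0
```

Request:
step_arm([
  [[0,0,0],[0,0,0.3],0],
  [[0,0,0],[0,0,0],0],
])

```text
time: 11.97
tool_pos: [0.5642, 0.1074, 0.2075]
tcp_rot: [0.952, 2.994, -0.0]
wrist_force: [-1.6, -3.1, 8.3]
width: -0.004
grip_force: 4.3
```

Request:
step_arm([
  [[0,0,0],[0,0,0],0],
  [[0,0,0],[0,0,0],0],
  [[0,0,0],[0,0,0],0],
])

```text
time: 12.22
tool_pos: [0.5642, 0.1074, 0.2075]
tcp_rot: [0.952, 2.993, 0.0]
wrist_force: [-0.4, -3.7, 8.9]
width: 0.0
grip_force: 4.3
```

Request:
step_arm([
  [[0,0,0],[0,0,0.5],0],
  [[0,0,0],[0,0,0],0],
])

```text
time: 12.38
tool_pos: [0.5642, 0.1074, 0.2074]
tcp_rot: [0.952, 2.993, 0.0]
wrist_force: [-2.8, -5.0, 10.6]
width: -0.001
grip_force: 5.5
```

Request:
step_arm([
  [[0,0,0],[0,0,0.4],0],
  [[0,0,0],[0,0,0],0],
  [[0,0,0],[0,0,0],0],
])

```text
time: 12.63
tool_pos: [0.5642, 0.1074, 0.2074]
tcp_rot: [0.952, 2.993, 0.0]
wrist_force: [-3.7, -4.1, 12.4]
width: 0.001
grip_force: 6.4
```

Held at 10–12 N on the stop. Now I let it come up.

Request:
step_arm([
  [[0,0,0],[0,0,-2.5],0],
  [[0,0,0],[0,0,-3],0],
  [[0,0,0],[0,0,-4],0],
  [[0,0,0],[0,0,-4],0],
  [[0,0,0],[0,0,-4],0],
])

```text
time: 13.05
tool_pos: [0.5635, 0.1079, 0.2228]
tcp_rot: [-0.951, -2.992, -0.0]
wrist_force: [0.4, -0.9, 0.5]
width: -0.004
grip_force: 0.0
```

Request:
step_arm([
  [[0,0,0],[0,0,-4],0],
  [[0,0,0],[0,0,-4],0],
  [[0,0,0],[0,0,-6],0],
  [[0,0,0],[0,0,-20],0],
  [[0,0,0],[0,0,-30],0],
])

```text
time: 13.47
tool_pos: [0.5619, 0.1072, 0.2845]
tcp_rot: [-0.95, -2.987, 0.005]
wrist_force: [0.3, 0.0, 0.5]
width: 0.003
grip_force: 0.0
```

Request:
step_arm([
  [[0,0,0],[-20,-14,-20],0],
  [[0,0,0],[20,25,0],0],
  [[0,0,0],[20,25,0],0],
  [[0,0,0],[0,0,0],0],
  [[0,0,0],[0,0,0],0],
])

```text
time: 13.88
tool_pos: [0.5683, 0.1494, 0.3076]
tcp_rot: [0.949, 2.995, 0.0]
wrist_force: [-0.4, -0.0, -0.0]
width: 0.001
grip_force: 0.0
```

Run:
```python
from h import *
p,f,R=pose();print(p,read_state()["wrist_force"])
for c in("top","scene"):
    im=read_camera(c)
    for n,z in(("chip0_center",.042),("dish_center",.046),("head_top",.16)):
        for t in tip_of(c,n):print(c,n,round(t["score"],2),np.round(t["at"]),atz(c,t["at"],z).round(4))
    r,q=map(int,proj(c,(.563,.03,.08)));k=im[r-50:r+50,q-65:q+65,::-1]
    cv2.imwrite(f"pics/{c}3.png",cv2.resize(k,None,fx=3,fy=3,interpolation=2))
cv2.imwrite("pics/both3.png",np.hstack([cv2.imread(f"pics/{c}3.png") for c in("top","scene")]))
```

```text
[0.56834404 0.14941528 0.30755302] [-0.41449886 -0.02159658 -0.04722527]
top chip0_center 0.36 [189. 330.] [0.5609 0.0029 0.042 ]
top dish_center 0.79 [186. 332.] [ 0.5685 -0.0022  0.046 ]
scene chip0_center 0.32 [173. 226.] [ 0.6679 -0.237   0.042 ]
scene dish_center 0.85 [290. 363.] [0.5307 0.2543 0.046 ]
scene dish_center 0.69 [221. 298.] [0.5716 0.0073 0.046 ]
scene head_top 0.67 [315. 298.] [0.703  0.2587 0.16  ]
scene head_top 0.44 [226. 320.] [0.5598 0.1039 0.16  ]
```

View pics/both3.png

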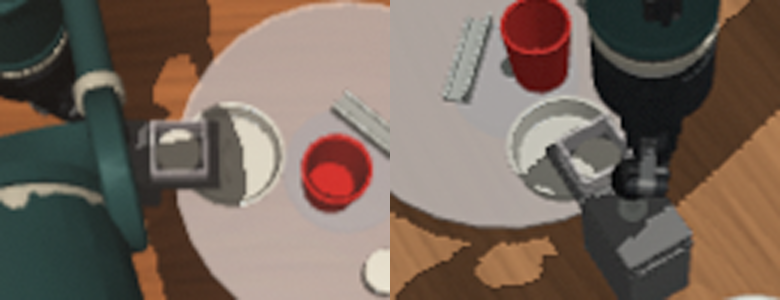

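Arm shadow hides the dish; I move aside for a clear look.

Request:
step_arm([
  [[0,0,0],[20,30,0],0],
  [[0,0,0],[20,30,0],0],
  [[0,0,0],[20,30,0],0],
  [[0,0,0],[20,30,0],0],
  [[0,0,0],[20,30,0],0],
])

```text
time: 14.7
tool_pos: [0.5736, 0.3297, 0.3073]
tcp_rot: [0.953, 2.993, 0.0]
wrist_force: [0.0, 0.1, -0.5]
width: -0.002
grip_force: 0.0
```

Run:
```python
from h import *
for c in("top","scene"):
    im=read_camera(c)
    for n,z in(("chip0_center",.042),("dish_center",.046),("head_top",.16)):
        for t in tip_of(c,n):print(c,n,round(t["score"],2),np.round(t["at"]),atz(c,t["at"],z).round(4))
    r,q=map(int,proj(c,(.563,.01,.08)));k=im[r-35:r+35,q-45:q+45,::-1].astype(float)
    k=255*np.clip((k-60)/180,0,1)**1.5
    cv2.imwrite(f"pics/{c}4.png",cv2.resize(k,None,fx=4.4,fy=6,interpolation=2))
cv2.imwrite("pics/both4.png",np.hstack([cv2.imread(f"pics/{c}4.png") for c in("top","scene")]))
```

```text
top chip0_center 0.6 [188. 334.] [ 0.5654 -0.007   0.042 ]
top dish_center 0.7 [196. 314.] [0.5425 0.0488 0.046 ]
top dish_center 0.61 [187. 334.] [ 0.5662 -0.0075  0.046 ]
top dish_center 0.58 [201. 241.] [0.5306 0.2503 0.046 ]
top head_top 0.62 [194. 312.] [0.52   0.0502 0.16  ]
top head_top 0.52 [182. 293.] [0.5541 0.0998 0.16  ]
top head_top 0.41 [135. 241.] [0.6809 0.2354 0.16  ]
scene dish_center 0.78 [221. 296.] [0.5761 0.0057 0.046 ]
scene dish_center 0.61 [293. 362.] [0.5377 0.2578 0.046 ]
scene head_top 0.51 [223. 320.] [0.5554 0.0996 0.16  ][ WARN:0@2.319] global loadsave.cpp:1063 imwrite_ Unsupported depth image for selected encoder is fallbacked to CV_8U.
```

View pics/both4.png

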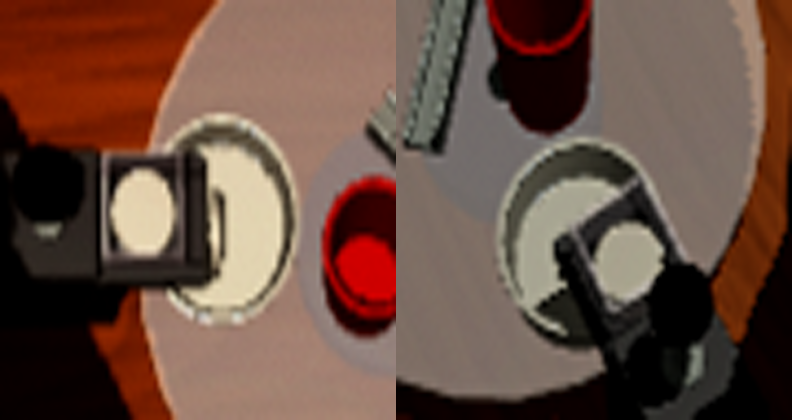

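The top view shows the chip's front edge and its contact shadow in the dish at crop px (215,225), just ahead of the nose. The magazine is still filled, the head is up and the dish is in place. Handing in.

```bash
python3 -c "
from workcell import *
print(finish_job())"
```

```text
the job is handed in; nothing more can be done
None
```

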